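# Close the filter holder and hold its bayonet cap home

### The job

Slide the empty white catch tray along the bench until its middle is under the drain spout of the filter stand. Then turn the knurled blue cap that sits loosely on the filter until the keyways hidden inside it drop over the pins, and push it down fully home against the spring; finish while still holding it pressed down there, because it rises again when let go. Leave the other things on the bench where they are.

Things in the scene. Friction and masses are not known exactly. Their poses are not given: they have to be found in the camera images.
- tray: Loose white open rectangular plastic tray, 130 x 200 mm, 45 mm high, walls 3 mm, about 0.35 kg. Origin: centre of its underside, on the bench. x along the 130 mm side, y along the 200 mm side, z up. It starts beside the stand, on its left or right, the long side pointing roughly at the space below the drain.
- stand: Fixed filter stand. Origin on the bench, on the filter axis; x from the axis to its posts (away from the robot), y left. Bracket plate 90 mm wide in y, x from -40 to +120 mm, underside 100 and top 110 mm above the bench; two 18 mm posts at x 105, y +-30 mm; foot 12 mm thick at x 95 to 205 mm, 130 mm wide. Below the plate it is open to left, right and robot, so the tray slides in freely.
- drain (a point): Lower end of the drain spout below the bracket plate, on the filter axis, 62 mm above the bench (it clears the tray by 17 mm). Same axes as the stand.
- seat (a point): Point on the vertical filter axis, 120 mm above the bench, on the upper face of the fixed flange (59 mm diameter, 10 mm thick) on the bracket plate. The cap's lower rim lies on this face when fully home. Same axes as the stand.
- pins (a point): Point on the filter axis level with the tops of the pins, 8 mm above the seat. Inside the cap a fixed upright spigot of 40 mm diameter bears three radial pins, 5 mm thick, 120 degrees apart, hidden from above by the cap (at the start only the 8 mm gap under its rim shows them, from a low side view). Their direction differs each time; the axes given here (the stand's) tell nothing of it.
- cap: Loose knurled blue cap, 54 mm outer diameter (56 over the knurls), 44 mm high, about 0.15 kg, over the spigot with 1 mm play all round. Origin: centre of its lower rim; z up along its axis. It starts with the rim resting on the pins, 8 mm above home. Its yaw tells nothing of the pins. Grip its wall across from above; the space round it above the bracket is free.
- cap_top (a point): Centre of the cap's flat top, 44 mm above its rim; a hose barb, 15 mm across at its foot and 10 above, rises 14 mm from here. The bore has three keyways 120 degrees apart, about 10 mm wide and 11 deep, open at the rim, not seen from outside. They come over the pins within a turn of 1.75 rad, whichever way, and are free to drop within 0.1 rad of the match.
- spring (a point): Point on the filter axis where the inside of the cap's top first meets the spring-loaded filter screen, 41 mm above the seat. At the match the cap sinks 3 mm by its own weight on to the spring, which pushes back with 3 N, rising to 8 N over the last 5 mm to home, where the rim stops hard on the flange. Let go, the cap rises 5 mm again. It turns with light friction.
- tiprack: Bystander: box of pipette tips with clear lid and blue deck, 126 x 88 mm, 96 mm high, 0.3 kg, beside the stand on the side opposite to the tray. Origin: centre of its underside.
- bottle_a: Bystander: white sample bottle with blue lid, 64 mm diameter, 130 mm high, at the back, left or right. Origin: centre of its underside.
- bottle_b: Bystander: amber sample bottle with white lid, 64 mm diameter, 130 mm high, at the back, left or right. Origin: centre of its underside.
- dishes: Bystander: stack of three clear filter dishes, 57 mm diameter, 30 mm high, near the robot. Origin: centre of its underside.
- forceps: Bystander: steel forceps lying flat, 125 mm long, 12 mm high, near the robot. Origin: under its middle.
- marker: Bystander: white marker pen with green cap lying flat, 118 mm long, 14 mm thick, near the robot. Origin: under its middle.
There are look-alikes about, which are no part of the job. What is meant by the tray is not purple, and is the smaller of those in its own colour.

How it is judged (in metres and radians):
On the way, in this order (a step that is already met when the one before it is completed fails the run):
1. the tray stands under the drain, its middle within 30 mm of the spout, at rest (horizontal distance between tray and drain below 0.03 m and linear speed of tray below 0.02 m/s), for 0.2 s.
2. the cap has dropped over the pins (z of cap in the frame of seat below 0.006 m and horizontal distance between cap and seat below 0.004 m), for 0.1 s.
At the end, for the whole second after the job is handed in: The tray rests on the bench with its middle within 30 mm (horizontally) of the drain spout; the cap sits upright on the filter axis (within 4 mm) with its rim less than 2.2 mm above the flange, still, and the robot is holding it down (more than 2 N of contact) through the last second (all of step 1 and z of cap in the frame of seat below 0.0022 m and horizontal distance between cap and seat below 0.004 m and angle between cap's own z axis and vertical below 0.08 rad and linear speed of cap below 0.02 m/s and contact force between any of the fingers, the arm and cap above 2 N); the arm keeps its last pose, push and grip.
It fails at once if the tray is lifted off the bench (more than 20 mm) (height (world z) of tray above 0.02 m).
It fails at once if a bystander (tip box, bottle, dishes, forceps, marker) is moved more than 30 mm (distance of any of tiprack, bottle_a, bottle_b, dishes, forceps, marker from where it was at the start of the episode above 0.03 m).
It also fails if it takes over 61 s, if anything falls off the work surface, if the arm or the gripper's body presses on something with over 40 N, if the wrist force passes 120 N, or if a joint passes its speed limit or range.

### The arm

A 6-joint arm with a two-finger parallel gripper is mounted at the origin on the work surface. World frame = base frame: x ahead of the robot, y to its left, z up, the work surface at z = 0. Lengths are in m, angles in degrees, forces in N, time in s.
With the tool pointing down it reaches from about 0.325 to 0.775 m from the base axis. Payload 5.5 kg.
Tool frame: the origin (TCP) lies at the very end of the fingers, on their centre line; the grasp point (between the pads) lies 19 mm behind it; x points along the fingers, y is the direction in which the jaws open and shut, and the axes are right-handed (so a half turn about x gives the same grasp; the last joint's range is limited). The gripper opens to 88 mm and grips with 3 to 60 N. Pads are 20 mm wide; open, the fingers measure 115 mm over their backs; the gripper's body (75 mm by 178 mm) begins 61 mm behind the grasp point.
Start: joints at [64.933, 5.22, 70.514, -0, 104.267, -3.249], TCP at [0.223, 0.557, 0.223] pointing down, gripper open.
Joint ranges: [-164.24, 164.24], [-49.07, 125.15], [9.68, 141.18], [-86.29, 266.29], [3.28, 154.24], [-151.56, 151.56]. Speed limits (degrees/s): [147.25, 147.25, 172.46, 180, 180, 180].

### API

Orientations are given as [roll, pitch, yaw] about the fixed x, y, z axes, in that order (R = Rz(yaw) Ry(pitch) Rx(roll)).
In Python, from station import bot gives the robot as it stands.
- The arm moves only by the tool move_arm, never from a script. Its argument "series" is a list of rows, each an object of numbers: "ax", "ay", "az": the turn, a rotation vector about the world's x, y, z in rad; "x", "y", "z": the shift along the world's x, y, z in cm; "fingers": the finger opening in cm, from 0 to 8.78. In form: [{"ax": .., "ay": .., "az": .., "x": .., "y": .., "z": .., "fingers": ..}, ...]. A call has exactly 10 rows; each row shifts and turns the pose as measured when the row begins; what a row does not reach is not made up. A row lasts 1/12 s, in which the tool goes at most 41.7 mm and 7.16 degrees, less where a joint would pass 70% of its speed; a pose out of reach is approached as far as the arm can. A call is refused whole if a number of a shift passes 4.17 or a number of a turn 0.125, either way. A call with a gripper value outside its range is refused whole. The fingers move at their own pace and stop on an object; "force" is the grip in N (left out, the last holds). Time passes only in rows, so rows that do not move let the fingers close, or fill a call up. It gives the time, the measured TCP pose, the force and the opening at its end, in the units of the state.
- bot.read_state(): the state, without advancing time (a new reading comes with each control period).
- bot.read_camera(name): name is "side" or "top"; returns a dict with "frame" (384x512x3 uint8, blue, green, red), "range_z" (384x512 float32, m along the optical axis (not along the pixel's ray), 0 where there is no reading), "camera_matrix" (3x3 intrinsics, pixels), "eye" and "orientation" of the camera in the world. Camera axes: x right, y down, z forward; pixel columns grow to the right and rows downward; lengths in m; the calibration is good to about 2 mm. A picture is of the moment at which its call begins.
- bot.job_done(): hands the job in, once; it reports no verdict.
Trained networks look in a picture, given as the dict that the camera call returned (one of the last four; its "shot" number tells which), for a name from the list of things; names that differ only in an ending like _2 or _b are one class to them, and where a whole thing is asked for, a point or a joint stands for the part that bears it (a point fixed in the world has none). Each returns a list of dicts, best first, with "p" (0 to 1); they miss things now and then, are a little off and sometimes report something else, mostly with a low value. They report only what shows in the picture. A call takes as long as a camera call. They do not tell look-alikes from the thing itself.
- bot.find_in(picture, target): "centre" ([x, y, z] in m, in world coordinates, good to about 4 mm: the middle of the surface that is visible of it).
- bot.tip_of(picture, target): "centre" ([x, y, z] in m, in world coordinates, good to about 4 mm: a listed point, or the origin of a listed thing).
The state is a dict: "time_s": time; "qpos": joint angles; "joint_vel": joint speeds; "joint_efforts": joint torques, N m; "position": TCP position; "tcp_rot": TCP orientation; "force": force on the tool from outside, world axes, zero at the start; "wrist_torque": the same for the moment, N m; "width": finger opening in m.
Only numpy, scipy, OpenCV 4.12 (cv2) and the standard library are available. Lean on these libraries where they do the work, as an engineer would, in place of code of your own. Each camera call takes 0.05 s, during which the arm holds its last target.

## Working session

There is one attempt and no reset: what is moved stays moved. The work goes in short steps, Python scripts to look and compute and a tool call to move; the robot and the scene stay as the last step left them, time stands still between calls to the robot, and variables do not carry over. Pictures are saved under pics/ and viewed, and the job is handed in when it is done.

Besides the shell and the picture viewer there is one more tool, called after ">>>" in YAML: its name, and indented under it one key for each argument. move_arm: Moves the arm, as the interface text tells. Its arguments: {"type":"object","properties":{"series":{"type":"array","items":{"type":"object","properties":{"ax":{"type":"number"},"ay":{"type":"number"},"az":{"type":"number"},"x":{"type":"number"},"y":{"type":"number"},"z":{"type":"number"},"fingers":{"type":"number"}}}},"force":{"type":"number"}},"required":["series"]}

```bash
mkdir -p pics; ls; cat > h.py <<'E'
import numpy as np,cv2
from station import bot
def snap(n,tag):
    p=bot.read_camera(n); cv2.imwrite(f'pics/{tag}_{n}.png',p['frame']); return p
def fnd(p,names):
    for n in names:
        for f in ('find_in','tip_of'):
            try:
                r=getattr(bot,f)(p,n); print(n,f,[(np.round(d['centre'],3).tolist(),round(d['p'],2)) for d in r[:4]])
            except Exception as e: print(n,f,e)
E
python3 - <<'E'
from h import *
print(bot.read_state())
for n in('top','side'):
    p=snap(n,'a'); print({k:(v if k not in('frame','range_z') else v.shape) for k,v in p.items()})
    np.savez(f'pics/a_{n}.npz',**{k:np.array(v) for k,v in p.items()})
    fnd(p,['tray','cap','stand'] if n=='side' else ['tray','cap','stand','cap_top','drain','seat'])
E
```

```text
pics
{'time_s': 0.0, 'qpos': array([ 6.49341221e+01,  5.26054480e+00,  7.05806816e+01,  1.03301846e-03,
        1.04266491e+02, -3.24966104e+00]), 'joint_vel': array([ 0.12371497, -0.07638166,  0.06410457,  0.06857583, -0.01143053,
        0.04924036]), 'joint_efforts': array([-5.91280786e-04, -4.46431983e+01, -4.06458199e+01,  6.96796062e-02,
        2.90561275e-02, -1.26004916e-04]), 'position': array([0.22285934, 0.55675969, 0.22154548]), 'tcp_rot': array([ -93.78242418,   89.89227777, -115.5983874 ]), 'force': array([-0.25693819, -0.58311709, -0.71032283]), 'wrist_torque': array([0.02898996, 0.01895652, 0.08911901]), 'width': 0.08786688365201141}
{'frame': (384, 512, 3), 'range_z': (384, 512), 'camera_matrix': array([[405.14118784,   0.        , 261.45634945],
       [  0.        , 405.14118784, 183.78730219],
       [  0.        ,   0.        ,   1.        ]]), 'eye': array([ 0.23796641, -0.00571316,  1.21282941]), 'orientation': array([-166.95229188,    0.17594208,  -87.65112829]), 'shot': 1}
tray find_in [([0.169, -0.347, 0.006], 0.88), ([0.369, 0.363, 0.003], 0.86), ([0.54, -
[... 727 characters left out ...]
],
       [  0.        , 359.49140645, 192.40175772],
       [  0.        ,   0.        ,   1.        ]]), 'eye': array([ 0.32672871, -0.86563598,  0.71506298]), 'orientation': array([-123.76013625,   -0.68534472,  -10.44950249]), 'shot': 2}
tray find_in [([0.172, -0.332, -0.002], 0.89), ([0.372, 0.364, 0.019], 0.88), ([0.539, -0.148, 0.004], 0.85), ([0.376, -0.196, 0.01], 0.47)]
tray tip_of [([0.372, 0.359, 0.001], 0.65), ([0.536, -0.149, -0.001], 0.62), ([0.176, -0.331, -0.003], 0.57), ([0.55, 0.035, 0.172], 0.37)]
cap find_in [([0.553, 0.016, 0.164], 0.65)]
cap tip_of [([0.558, 0.035, 0.126], 0.68)]
stand find_in [([0.66, 0.007, 0.059], 0.98)]
stand tip_of [([0.539, -0.147, 0.001], 0.17)]
```

View pics/a_top.png

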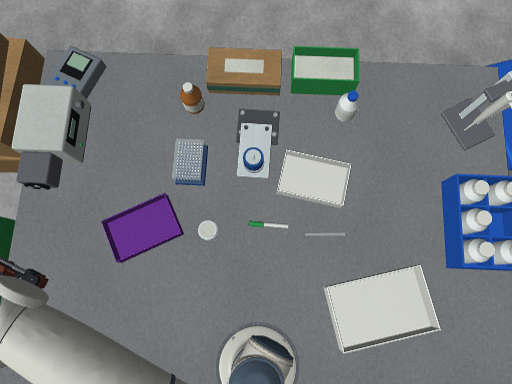

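View pics/a_side.png

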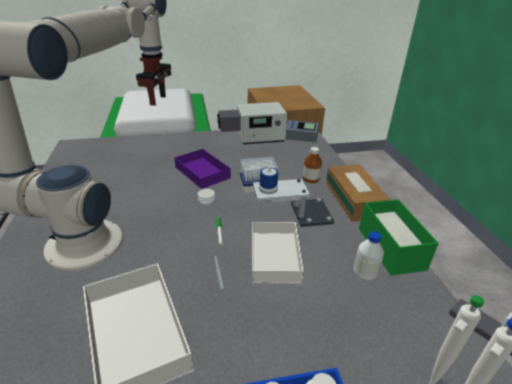

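```bash
cat >> h.py <<'E'
from scipy.spatial.transform import Rotation as R
def cloud(p):
    K=p['camera_matrix'];z=p['range_z'];v,u=np.mgrid[:384,:512]
    c=np.stack([(u-K[0,2])*z/K[0,0],(v-K[1,2])*z/K[1,1],z],-1)
    w=c@R.from_euler('xyz',p['orientation'],degrees=True).as_matrix().T+p['eye']
    w[z==0]=np.nan; return w
def tray(p,lo,hi,y0,y1,x0=.42,x1=.68):
    w=cloud(p); m=(w[...,2]>lo)&(w[...,2]<hi)&(w[...,0]>x0)&(w[...,0]<x1)&(w[...,1]>y0)&(w[...,1]<y1)
    q=w[m]; r=cv2.minAreaRect(q[:,:2].astype(np.float32)); return m.sum(),r,cv2.boxPoints(r)
E
cat > s.py <<'E'
from h import *
for n in('top','side'):
    p=dict(np.load(f'pics/a_{n}.npz')); w=cloud(p); print(n,'bench',np.nanmedian(w[200:300,240:300,2]))
    for lo,hi in((.03,.055),(.015,.055)):
        print(tray(p,lo,hi,-.3,-.03))
    for lo,hi,nm in((.104,.118,'plate'),):
        m=(w[...,2]>lo)&(w[...,2]<hi)&(w[...,0]>.5)&(w[...,0]<.7)&(abs(w[...,1]-.03)<.07); r=cv2.minAreaRect(w[m][:,:2].astype(np.float32)); print(nm,r,cv2.boxPoints(r))
    m=(w[...,2]>.16)&(w[...,2]<.18)&(abs(w[...,0]-.555)<.04)&(abs(w[...,1]-.033)<.04); print('captop',m.sum(),w[m].min(0),w[m].max(0),np.median(w[m],0),cv2.minEnclosingCircle(w[m][:,:2].astype(np.float32)))
r=R.from_euler('xyz',[ -93.78242418,   89.89227777, -115.5983874 ],degrees=True).as_matrix();print(r.round(3))
p=bot.read_camera('top');fnd(p,['bottle_a','bottle_b','dishes','forceps','marker','tiprack'])
E
python3 s.py
```

```text
top bench 0.00036981817024561714
(np.int64(405), ((0.537488579750061, -0.14632517099380493), (0.19988659024238586, 0.13244843482971191), 79.23235321044922), array([[ 0.4537583 , -0.23213631],
       [ 0.58387476, -0.2568812 ],
       [ 0.62121886, -0.06051403],
       [ 0.4911024 , -0.03576913]], dtype=float32))
(np.int64(597), ((0.5631639957427979, -0.13227708637714386), (0.23748932778835297, 0.17742809653282166), 79.02810668945312), array([[ 0.45347124, -0.23196647],
       [ 0.62765604, -0.2657359 ],
       [ 0.67285675, -0.03258771],
       [ 0.49867195,  0.00118172]], dtype=float32))
plate ((0.5938366651535034, 0.03231247887015343), (0.08967147767543793, 0.16167013347148895), 88.22679901123047) [[ 0.51165295 -0.01000049]
 [ 0.67324567 -0.01500309]
 [ 0.6760204   0.07462545]
 [ 0.51442766  0.07962805]]
captop 329 [0.52589431 0.00623286 0.16031825] [0.58023066 0.06026842 0.17885104] [0.55056645 0.03281296 0.17236327] ((0.5531926155090332, 0.03373000770807266), 0.028014371171593666)
side bench 0.0021468948147144173
(np.int64(634), ((0.537729024887085, -0.14691829681396484), (0.2035
[... 1215 characters left out ...]
58, 0.234, 0.087], 0.73), ([0.756, -0.236, 0.089], 0.68), ([0.548, 0.032, 0.172], 0.35), ([0.647, 0.029, 0.109], 0.33)]
bottle_b tip_of [([0.766, -0.243, 0.001], 0.69), ([0.772, 0.239, -0.0], 0.68)]
dishes find_in [([0.366, 0.166, 0.031], 0.76), ([0.65, 0.027, 0.109], 0.62), ([0.373, -0.191, 0.014], 0.54), ([0.546, 0.032, 0.17], 0.4)]
dishes tip_of [([0.369, 0.163, 0.0], 0.56)]
forceps find_in [([0.373, -0.189, 0.014], 0.45)]
forceps tip_of [([0.374, -0.176, 0.003], 0.56)]
marker find_in [([0.396, -0.006, 0.009], 0.68), ([0.541, -0.151, 0.004], 0.54)]
marker tip_of [([0.395, -0.017, -0.002], 0.47)]
tiprack find_in [([0.554, 0.215, 0.097], 0.97)]
tiprack tip_of [([0.562, 0.223, 0.002], 0.96)]
```

>>> move_arm:
  series:
    - {"x": 1.4,"y": -3.9,"az": -0.12}
    - {"x": 1.4,"y": -3.9,"az": -0.12}
    - {"x": 1.4,"y": -3.9,"az": -0.12}
    - {"x": 1.4,"y": -3.9,"az": -0.12}
    - {"x": 1.4,"y": -3.9,"az": -0.12}
    - {"x": 1.4,"y": -3.9,"az": -0.12}
    - {"x": 1.4,"y": -3.9,"az": -0.12}
    - {"x": 1.4,"y": -3.9,"az": -0.12}
    - {"x": 1.4,"y": -3.9,"az": -0.12}
    - {"x": 1.4,"y": -3.9,"az": -0.12}

```text
invalid input
```

>>> move_arm:
  series:
    - {"ax": 0,"ay": 0,"az": -0.12,"x": 1.4,"y": -3.9,"z": 0,"fingers": 8.7}
    - {"ax": 0,"ay": 0,"az": -0.12,"x": 1.4,"y": -3.9,"z": 0,"fingers": 8.7}
    - {"ax": 0,"ay": 0,"az": -0.12,"x": 1.4,"y": -3.9,"z": 0,"fingers": 8.7}
    - {"ax": 0,"ay": 0,"az": -0.12,"x": 1.4,"y": -3.9,"z": 0,"fingers": 8.7}
    - {"ax": 0,"ay": 0,"az": -0.12,"x": 1.4,"y": -3.9,"z": 0,"fingers": 8.7}
    - {"ax": 0,"ay": 0,"az": -0.12,"x": 1.4,"y": -3.9,"z": 0,"fingers": 8.7}
    - {"ax": 0,"ay": 0,"az": -0.12,"x": 1.4,"y": -3.9,"z": 0,"fingers": 8.7}
    - {"ax": 0,"ay": 0,"az": -0.12,"x": 1.4,"y": -3.9,"z": 0,"fingers": 8.7}
    - {"ax": 0,"ay": 0,"az": -0.12,"x": 1.4,"y": -3.9,"z": 0,"fingers": 8.7}
    - {"ax": 0,"ay": 0,"az": -0.12,"x": 1.4,"y": -3.9,"z": 0,"fingers": 8.7}

```text
time_s: 2.48
position: [0.358, 0.1654, 0.2163]
tcp_rot: [-114.1, 89.7, 153.2]
force: [0.5, 0.1, 0.6]
width: 0.0869
```

>>> move_arm:
  series:
    - {"ax": 0,"ay": 0,"az": -0.02,"x": 1.5,"y": -4.1,"z": 0,"fingers": 8.7}
    - {"ax": 0,"ay": 0,"az": -0.02,"x": 1.5,"y": -4.1,"z": 0,"fingers": 8.7}
    - {"ax": 0,"ay": 0,"az": -0.02,"x": 1.5,"y": -4.1,"z": 0,"fingers": 8.7}
    - {"ax": 0,"ay": 0,"az": -0.02,"x": 1.5,"y": -4.1,"z": 0,"fingers": 8.7}
    - {"ax": 0,"ay": 0,"az": -0.02,"x": 1.5,"y": -4.1,"z": 0,"fingers": 8.7}
    - {"ax": 0,"ay": 0,"az": -0.02,"x": 1.5,"y": -4.1,"z": 0,"fingers": 8.7}
    - {"ax": 0,"ay": 0,"az": 0,"x": 1.5,"y": -4.1,"z": 0,"fingers": 8.7}
    - {"ax": 0,"ay": 0,"az": 0,"x": 1.5,"y": -4.1,"z": 0,"fingers": 8.7}
    - {"ax": 0,"ay": 0,"az": 0,"x": 1.5,"y": -4.1,"z": 0,"fingers": 8.7}
    - {"ax": 0,"ay": 0,"az": 0,"x": 1.5,"y": -4.1,"z": 0,"fingers": 8.7}

```text
time_s: 3.32
position: [0.4963, -0.2282, 0.2196]
tcp_rot: [113.0, 89.5, 12.5]
force: [0.8, -0.1, 0.6]
width: 0.0873
```

```bash
cat >> h.py <<'E'
def st():
    s=bot.read_state(); r=R.from_euler('xyz',s['tcp_rot'],degrees=True).as_matrix()
    print('t',round(s['time_s'],2),'pos',s['position'].round(4),'yang',np.degrees(np.arctan2(r[1,1],r[0,1])).round(1),'xax',r[:,0].round(3),'F',s['force'].round(1),'T',s['wrist_torque'].round(2),'w',round(s['width'],4),'q',s['qpos'].round(0))
E
python3 -c "
from h import *
st()"
```

```text
t 3.32 pos [ 0.4963 -0.2282  0.2196] yang -10.5 xax [ 0.008  0.002 -1.   ] F [ 0.8 -0.1  0.6] T [-0.05  0.03  0.  ] w 0.0873 q [-28.  -3.  80.   0. 104. -18.]
```

>>> move_arm:
  series:
    - {"ax": 0,"ay": 0,"az": 0,"x": 1.0,"y": -3,"z": 0,"fingers": 8.7}
    - {"ax": 0,"ay": 0,"az": 0,"x": 0.7,"y": -2,"z": 0,"fingers": 8.7}
    - {"ax": 0,"ay": 0,"az": 0,"x": 0,"y": 0,"z": -3,"fingers": 8.7}
    - {"ax": 0,"ay": 0,"az": 0,"x": 0,"y": 0,"z": -4,"fingers": 8.7}
    - {"ax": 0,"ay": 0,"az": 0,"x": 0,"y": 0,"z": -4,"fingers": 8.7}
    - {"ax": 0,"ay": 0,"az": 0,"x": 0,"y": 0,"z": -3,"fingers": 8.7}
    - {"ax": 0,"ay": 0,"az": 0,"x": 0,"y": 0,"z": -2,"fingers": 8.7}
    - {"ax": 0,"ay": 0,"az": 0,"x": 0,"y": 0,"z": -1,"fingers": 8.7}
    - {"ax": 0,"ay": 0,"az": 0,"x": 0,"y": 0,"z": -0.5,"fingers": 8.7}
    - {"ax": 0,"ay": 0,"az": 0,"x": 0,"y": 0,"z": 0,"fingers": 8.7}

```text
time_s: 4.15
position: [0.513, -0.2917, 0.0371]
tcp_rot: [89.1, 89.4, -12.1]
force: [-0.9, -0.7, 0.5]
width: 0.0868
```

```bash
python3 -c "
from h import *
st()
p=snap('side','b')"
```

```text
t 4.15 pos [ 0.513  -0.2917  0.0371] yang -11.2 xax [ 0.011 -0.002 -1.   ] F [-0.9 -0.7  0.5] T [-0.05  0.11  0.02] w 0.0868 q [-33.   6.  89.   0.  85. -22.]
```

View pics/b_side.png

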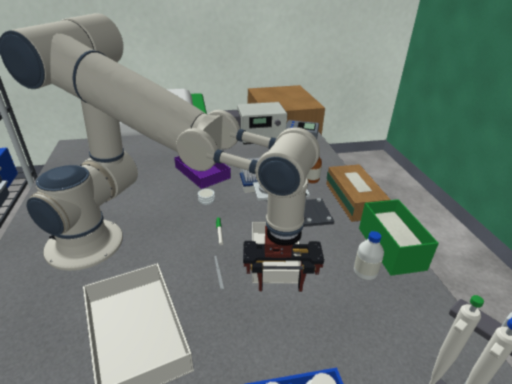

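>>> move_arm:
  series:
    - {"ax": 0,"ay": 0,"az": 0,"x": 0,"y": 0,"z": -1.5,"fingers": 8.7}
    - {"ax": 0,"ay": 0,"az": 0,"x": 0,"y": 0,"z": -0.6,"fingers": 8.7}
    - {"ax": 0,"ay": 0,"az": 0,"x": 0.1,"y": 1.2,"z": 0,"fingers": 8.7}
    - {"ax": 0,"ay": 0,"az": 0,"x": 0.1,"y": 1.2,"z": 0,"fingers": 8.7}
    - {"ax": 0,"ay": 0,"az": 0,"x": 0.1,"y": 1.2,"z": 0,"fingers": 8.7}
    - {"ax": 0,"ay": 0,"az": 0,"x": 0.1,"y": 1.2,"z": 0,"fingers": 8.7}
    - {"ax": 0,"ay": 0,"az": 0,"x": 0.1,"y": 1.2,"z": 0,"fingers": 8.7}
    - {"ax": 0,"ay": 0,"az": 0,"x": 0.1,"y": 1.2,"z": 0,"fingers": 8.7}
    - {"ax": 0,"ay": 0,"az": 0,"x": 0.1,"y": 1.2,"z": 0,"fingers": 8.7}
    - {"ax": 0,"ay": 0,"az": 0,"x": 0.1,"y": 1.2,"z": 0,"fingers": 8.7}

```text
time_s: 5.03
position: [0.5275, -0.1909, 0.0298]
tcp_rot: [74.1, 88.2, -27.2]
force: [0.2, -0.6, -2.1]
width: 0.0867
```

```bash
python3 -c "
from h import *
st()"
```

```text
t 5.03 pos [ 0.5275 -0.1909  0.0298] yang -11.3 xax [ 0.028 -0.014 -1.   ] F [ 0.2 -0.6 -2.1] T [-0.34  0.12 -0.07] w 0.0867 q [-23.   0.  95.  -0.  83. -12.]
```

```bash
python3 -c "
from h import *
p=snap('side','c');print(tray(p,.025,.055,-.19,.0,.42,.645))
p=snap('top','c');print(tray(p,.03,.055,-.17,.0));st()"
```

```text
(np.int64(256), ((0.543765664100647, -0.09789470583200455), (0.20471565425395966, 0.12931372225284576), 79.45915222167969), array([[ 0.46147493, -0.18669713],
       [ 0.5886064 , -0.21035331],
       [ 0.62605643, -0.00909229],
       [ 0.4989249 ,  0.0145639 ]], dtype=float32))
(np.int64(195), ((0.5449423789978027, -0.08203759789466858), (0.1610213816165924, 0.13213969767093658), 79.04810333251953), array([[ 0.46478006, -0.14852968],
       [ 0.5945131 , -0.17363422],
       [ 0.62510467, -0.01554552],
       [ 0.49537164,  0.00955902]], dtype=float32))
t 5.13 pos [ 0.5277 -0.1898  0.0297] yang -11.1 xax [ 0.028 -0.013 -1.   ] F [-0.3  0.2 -0.2] T [-0.01  0.07 -0.02] w 0.0867 q [-23.   0.  95.  -0.  83. -12.]
```

View pics/c_side.png

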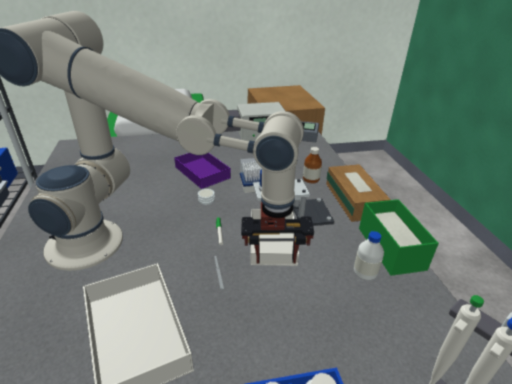

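View pics/c_top.png

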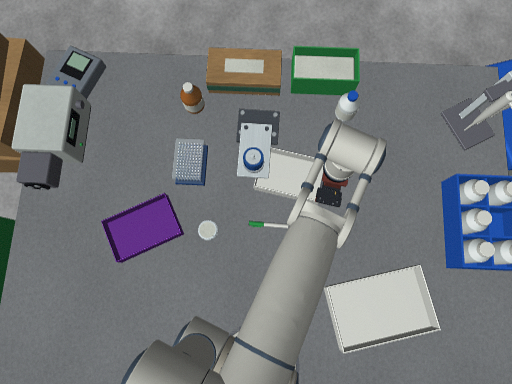

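```bash
python3 -c "
import cv2
a=cv2.imread('pics/c_side.png')[200:280,225:325];cv2.imwrite('pics/c_zoom.png',cv2.resize(a,(750,600),interpolation=3))"
```

```text
(no output)
```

View pics/c_zoom.png

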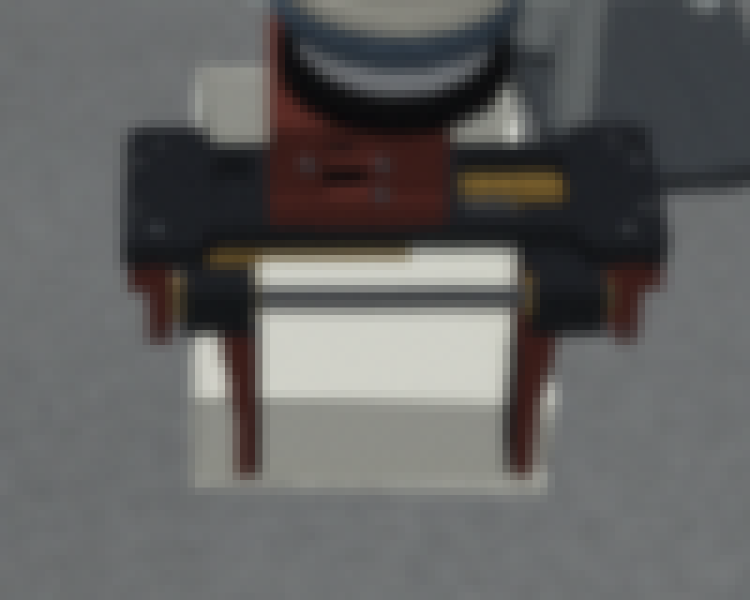

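>>> move_arm:
  series:
    - {"ax": 0,"ay": 0,"az": 0,"x": 0,"y": 0.3,"z": -0.6,"fingers": 8.7}
    - {"ax": 0,"ay": 0,"az": 0,"x": 0.05,"y": 1.0,"z": -0.4,"fingers": 8.7}
    - {"ax": 0,"ay": 0,"az": 0,"x": 0.05,"y": 1.2,"z": -0.1,"fingers": 8.7}
    - {"ax": 0,"ay": 0,"az": 0,"x": 0.05,"y": 1.2,"z": -0.1,"fingers": 8.7}
    - {"ax": 0,"ay": 0,"az": 0,"x": 0.05,"y": 1.2,"z": -0.1,"fingers": 8.7}
    - {"ax": 0,"ay": 0,"az": 0,"x": 0.05,"y": 1.2,"z": -0.1,"fingers": 8.7}
    - {"ax": 0,"ay": 0,"az": 0,"x": 0.05,"y": 1.2,"z": -0.1,"fingers": 8.7}
    - {"ax": 0,"ay": 0,"az": 0,"x": 0.05,"y": 0.9,"z": -0.1,"fingers": 8.7}
    - {"ax": 0,"ay": 0,"az": 0,"x": 0.05,"y": 0.4,"z": 0,"fingers": 8.7}
    - {"ax": 0,"ay": 0,"az": 0,"x": 0,"y": 0,"z": 0,"fingers": 8.7}

```text
time_s: 5.97
position: [0.5329, -0.0969, 0.0142]
tcp_rot: [71.9, 87.9, -29.3]
force: [0.0, -2.2, 1.8]
width: 0.0869
```

```bash
python3 -c "
from h import *
st()
p=snap('side','d');print(tray(p,.02,.055,-.2,.06,.42,.64))
p=snap('top','d');print(tray(p,.03,.055,-.2,.0));st()"
```

```text
t 5.97 pos [ 0.5329 -0.0969  0.0142] yang -11.2 xax [ 0.032 -0.018 -0.999] F [ 0.  -2.2  1.8] T [-0.54 -0.01 -0.11] w 0.0869 q [-14.  -2.  99.  -1.  81.  -2.]
(np.int64(337), ((0.5458841919898987, -0.022140078246593475), (0.1814616620540619, 0.12931981682777405), 79.4767837524414), array([[ 0.46574125, -0.09953581],
       [ 0.5928861 , -0.123154  ],
       [ 0.6260271 ,  0.05525565],
       [ 0.4988823 ,  0.07887384]], dtype=float32))
(np.int64(25), ((0.542567253112793, -0.0303073488175869), (0.14198561012744904, 0.016678549349308014), 9.291333198547363), array([[ 0.47115946, -0.03353959],
       [ 0.47385228, -0.04999932],
       [ 0.61397505, -0.0270751 ],
       [ 0.6112822 , -0.01061537]], dtype=float32))
t 6.07 pos [ 0.5327 -0.0973  0.0139] yang -11.2 xax [ 0.031 -0.017 -0.999] F [-0.5 -0.8 -0.6] T [-0.1   0.02 -0.02] w 0.0871 q [-14.  -2.  99.  -1.  81.  -2.]
```

View pics/d_side.png

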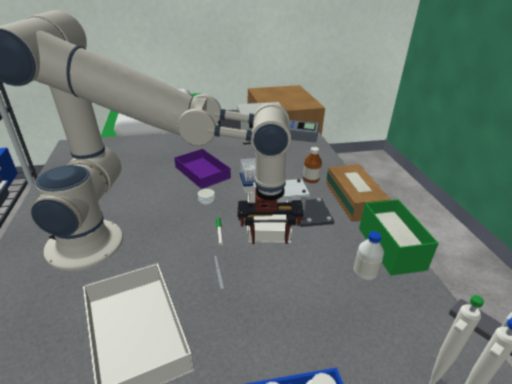

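```bash
python3 -c "
from h import *
p=snap('side','e');w=cloud(p);f=p['frame'].astype(int)
m=(f.min(-1)>130)&(f.max(-1)-f.min(-1)<30)&(w[...,0]>.42)&(w[...,0]<.63)&(w[...,1]>-.16)&(w[...,1]<.15)&(w[...,2]<.06)&(w[...,2]>-.01)
q=w[m]
d=np.array([.186,.982])/np.hypot(.186,.982); s=q[:,:2]@d; 
for a,b in((0,.01),(.01,.02),(.02,.03),(.03,.04),(.04,.055)):
    k=(q[:,2]>a)&(q[:,2]<b); print(a,k.sum(),np.percentile(s[k],[1,10,50,90,99]).round(4))
print('tcp',np.dot(bot.read_state()['position'][:2],d),'tgt',np.dot([.554,.033],d)-.1)
c=cv2.resize(p['frame'][195:255,220:320],(800,480),interpolation=3);cv2.imwrite('pics/e_zoom.png',c)
"
```

```text
0 397 [0.0137 0.0175 0.0923 0.1341 0.2129]
0.01 77 [0.0131 0.014  0.0164 0.0956 0.2148]
0.02 82 [0.0136 0.0144 0.0156 0.1716 0.216 ]
0.03 82 [0.0127 0.0143 0.0165 0.1927 0.2155]
0.04 93 [0.0126 0.0144 0.0173 0.2089 0.2157]
tcp 0.0031633141037257268 tgt 0.035523202299201695
```

View pics/e_zoom.png

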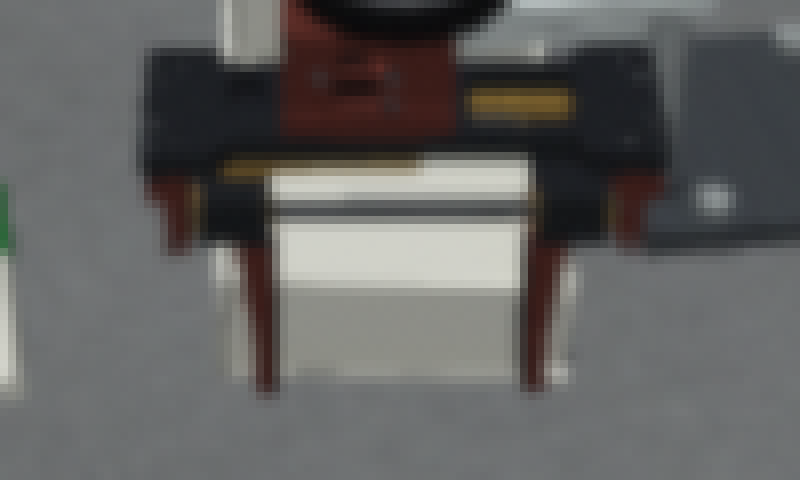

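>>> move_arm:
  series:
    - {"ax": 0,"ay": 0,"az": 0,"x": 0,"y": 0.6,"z": 0,"fingers": 8.7}
    - {"ax": 0,"ay": 0,"az": 0,"x": 0,"y": 0.6,"z": 0,"fingers": 8.7}
    - {"ax": 0,"ay": 0,"az": 0,"x": 0,"y": 0.5,"z": 0,"fingers": 8.7}
    - {"ax": 0,"ay": 0,"az": 0,"x": 0,"y": 0.2,"z": 0,"fingers": 8.7}
    - {"ax": 0,"ay": 0,"az": 0,"x": 0,"y": 0.0,"z": 0,"fingers": 8.7}
    - {"ax": 0,"ay": 0,"az": 0,"x": 0,"y": 0,"z": 0,"fingers": 8.7}
    - {"ax": 0,"ay": 0,"az": 0,"x": -0.2,"y": -1,"z": 0,"fingers": 8.7}
    - {"ax": 0,"ay": 0,"az": 0,"x": -0.4,"y": -2,"z": 0,"fingers": 8.7}
    - {"ax": 0,"ay": 0,"az": 0,"x": -0.4,"y": -2,"z": 0,"fingers": 8.7}
    - {"ax": 0,"ay": 0,"az": 0,"x": -0.4,"y": -2,"z": 0,"fingers": 8.7}

```text
time_s: 6.95
position: [0.5175, -0.1473, 0.0127]
tcp_rot: [75.9, 88.2, -25.1]
force: [-0.6, -0.2, 0.5]
width: 0.0873
```

```bash
cat > t.py <<'E'
from h import *
st()
p=snap('side','f');w=cloud(p);f=p['frame'].astype(int)
m=(f.min(-1)>130)&(f.max(-1)-f.min(-1)<30)&(w[...,0]>.42)&(w[...,0]<.645)&(w[...,1]>-.16)&(w[...,1]<.16)&(w[...,2]<.06)&(w[...,2]>.012)
r=cv2.minAreaRect(w[m][:,:2].astype(np.float32));print(r,cv2.boxPoints(r))
E
python3 t.py
```

```text
t 6.95 pos [ 0.5175 -0.1473  0.0127] yang -11.0 xax [ 0.029 -0.014 -0.999] F [-0.6 -0.2  0.5] T [-0.05  0.04  0.  ] w 0.0873 q [-19.  -2. 100.  -0.  81.  -8.]
((0.5536861419677734, 0.029234305024147034), (0.20628032088279724, 0.12870989739894867), 79.53150939941406) [[ 0.47166237 -0.06049613]
 [ 0.5982299  -0.08388204]
 [ 0.6357099   0.11896474]
 [ 0.5091424   0.14235064]]
```

View pics/f_side.png

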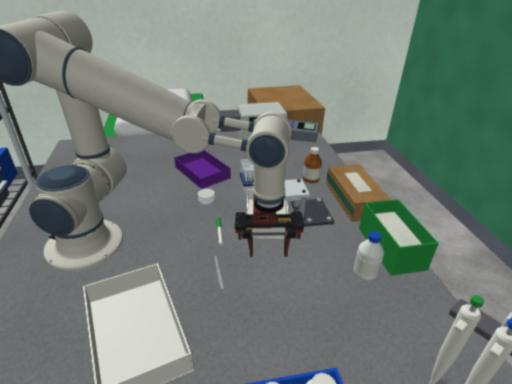

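>>> move_arm:
  series:
    - {"ax": 0,"ay": 0,"az": 0,"x": 0,"y": 0,"z": 3,"fingers": 8.7}
    - {"ax": 0,"ay": 0,"az": 0,"x": 0,"y": 0,"z": 4.1,"fingers": 8.7}
    - {"ax": 0,"ay": 0,"az": 0,"x": 0,"y": 0,"z": 4.1,"fingers": 8.7}
    - {"ax": 0,"ay": 0,"az": 0,"x": 0,"y": 0,"z": 4.1,"fingers": 8.7}
    - {"ax": 0,"ay": 0,"az": 0,"x": 0,"y": 0,"z": 4.1,"fingers": 8.7}
    - {"ax": 0.014,"ay": 0.029,"az": 0,"x": 0,"y": 0,"z": 4,"fingers": 8.7}
    - {"ax": 0,"ay": 0,"az": 0,"x": 0.8,"y": 4,"z": 0,"fingers": 8.7}
    - {"ax": 0,"ay": 0,"az": 0,"x": 0.8,"y": 4,"z": 0,"fingers": 8.7}
    - {"ax": 0,"ay": 0,"az": 0,"x": 0.8,"y": 4,"z": 0,"fingers": 8.7}
    - {"ax": 0,"ay": 0,"az": 0,"x": 0.5,"y": 2.5,"z": 0,"fingers": 8.7}

```text
time_s: 7.83
position: [0.5365, -0.0088, 0.2536]
tcp_rot: [-118.1, 89.2, 139.7]
force: [-0.0, -1.0, 0.3]
width: 0.0873
```

```bash
python3 -c "
from h import *
st()"
```

```text
t 7.83 pos [ 0.5365 -0.0088  0.2536] yang -12.1 xax [-0.01   0.009 -1.   ] F [-0.  -1.   0.3] T [-0.03  0.07 -0.  ] w 0.0873 q [ -5.  -4.  76.   0. 108.   7.]
```

>>> move_arm:
  series:
    - {"ax": 0,"ay": 0,"az": 0,"x": 0.8,"y": 2.0,"z": 0,"fingers": 8.7}
    - {"ax": 0,"ay": 0,"az": 0,"x": 0.6,"y": 1.4,"z": 0,"fingers": 8.7}
    - {"ax": -0.009,"ay": -0.01,"az": 0,"x": 0.3,"y": 0.6,"z": 0,"fingers": 8.7}
    - {"ax": 0,"ay": 0,"az": 0,"x": 0,"y": 0,"z": -1.5,"fingers": 8.7}
    - {"ax": 0,"ay": 0,"az": 0,"x": 0,"y": 0,"z": -2,"fingers": 8.7}
    - {"ax": 0,"ay": 0,"az": 0,"x": 0,"y": 0,"z": -1.5,"fingers": 8.7}
    - {"ax": 0,"ay": 0,"az": 0,"x": 0,"y": 0,"z": -0.5,"fingers": 8.7}
    - {"ax": 0,"ay": 0,"az": 0,"x": 0,"y": 0,"z": 0,"fingers": 8.7}
    - {"ax": 0,"ay": 0,"az": 0,"x": 0,"y": 0,"z": 0,"fingers": 8.7}
    - {"ax": 0,"ay": 0,"az": 0,"x": 0,"y": 0,"z": 0,"fingers": 8.7}

```text
time_s: 8.67
position: [0.5536, 0.0371, 0.197]
tcp_rot: [165.3, 89.9, 63.6]
force: [0.5, -0.5, 0.0]
width: 0.0871
```

```bash
python3 -c "
from h import *
st()"
```

```text
t 8.67 pos [0.5536 0.0371 0.197 ] yang -11.6 xax [ 0.001  0.002 -1.   ] F [ 0.5 -0.5  0. ] T [-0.05  0.1   0.02] w 0.0871 q [  0.  -2.  80.   0. 101.  12.]
```

>>> move_arm:
  series:
    - {"ax": 0,"ay": 0,"az": 0,"x": 0,"y": -0.4,"z": 0,"fingers": 8.7}
    - {"ax": 0,"ay": 0,"az": 0,"x": 0,"y": 0,"z": -1.0,"fingers": 8.7}
    - {"ax": 0,"ay": 0,"az": 0,"x": 0,"y": 0,"z": -1.2,"fingers": 8.7}
    - {"ax": 0,"ay": 0,"az": 0,"x": 0,"y": 0,"z": -1.2,"fingers": 8.7}
    - {"ax": 0,"ay": 0,"az": 0,"x": 0,"y": 0,"z": -1.2,"fingers": 8.7}
    - {"ax": 0,"ay": 0,"az": 0,"x": 0,"y": 0,"z": -0.8,"fingers": 8.7}
    - {"ax": 0,"ay": 0,"az": 0,"x": 0,"y": 0,"z": -0.4,"fingers": 8.7}
    - {"ax": 0,"ay": 0,"az": 0,"x": 0,"y": 0,"z": 0,"fingers": 8.7}
    - {"ax": 0,"ay": 0,"az": 0,"x": 0,"y": 0,"z": 0,"fingers": 8.7}
    - {"ax": 0,"ay": 0,"az": 0,"x": 0,"y": 0,"z": 0,"fingers": 8.7}

```text
time_s: 9.5
position: [0.5533, 0.032, 0.1338]
tcp_rot: [140.4, 89.8, 38.7]
force: [0.7, -0.4, 0.4]
width: 0.0873
```

```bash
python3 -c "
from h import *
st();snap('side','g')"
```

```text
t 9.5 pos [0.5533 0.032  0.1338] yang -11.7 xax [ 0.002  0.002 -1.   ] F [ 0.7 -0.4  0.4] T [-0.12  0.03 -0.04] w 0.0873 q [-0. -2. 87.  0. 95. 11.]
```

View pics/g_side.png

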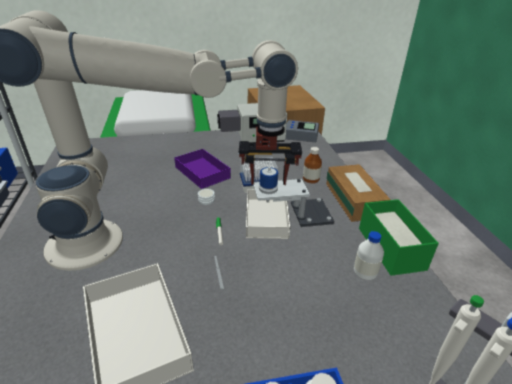

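>>> move_arm:
  series:
    - {"ax": 0,"ay": 0,"az": 0,"x": 0,"y": 0.1,"z": 0.2,"fingers": 8.7}
    - {"ax": 0,"ay": 0,"az": 0,"x": 0,"y": 0,"z": 0,"fingers": 5}
    - {"ax": 0,"ay": 0,"az": 0,"x": 0,"y": 0,"z": 0,"fingers": 5}
    - {"ax": 0,"ay": 0,"az": 0,"x": 0,"y": 0,"z": 0,"fingers": 5}
    - {"ax": 0,"ay": 0,"az": 0,"x": 0,"y": 0,"z": 0,"fingers": 5}
    - {"ax": 0,"ay": 0,"az": 0,"x": 0,"y": 0,"z": 0,"fingers": 5}
    - {"ax": 0,"ay": 0,"az": 0,"x": 0,"y": 0,"z": 0,"fingers": 5}
    - {"ax": 0,"ay": 0,"az": 0,"x": 0,"y": 0,"z": 0,"fingers": 5}
    - {"ax": 0,"ay": 0,"az": 0,"x": 0,"y": 0,"z": 0,"fingers": 5}
    - {"ax": 0,"ay": 0,"az": 0,"x": 0,"y": 0,"z": 0,"fingers": 5}
  force: 20

```text
time_s: 10.38
position: [0.5548, 0.0332, 0.1393]
tcp_rot: [115.7, 89.5, 14.0]
force: [0.0, 0.2, -0.0]
width: 0.0543
```

```bash
python3 -c "
from h import *
st()"
```

```text
t 10.38 pos [0.5548 0.0332 0.1393] yang -11.7 xax [ 0.008  0.002 -1.   ] F [ 0.   0.2 -0. ] T [-0.03  0.08 -0.02] w 0.0543 q [-0. -2. 86.  0. 95. 12.]
```

>>> move_arm:
  series:
    - {"ax": 0,"ay": 0,"az": 0,"x": 0,"y": 0,"z": -0.1,"fingers": 5}
    - {"ax": 0,"ay": 0,"az": 0,"x": 0,"y": 0,"z": -0.1,"fingers": 5}
    - {"ax": 0,"ay": 0,"az": 0,"x": 0,"y": 0,"z": -0.1,"fingers": 5}
    - {"ax": 0,"ay": 0,"az": 0,"x": 0,"y": 0,"z": -0.1,"fingers": 5}
    - {"ax": 0,"ay": 0,"az": 0,"x": 0,"y": 0,"z": -0.1,"fingers": 5}
    - {"ax": 0,"ay": 0,"az": 0,"x": 0,"y": 0,"z": -0.1,"fingers": 5}
    - {"ax": 0,"ay": 0,"az": 0,"x": 0,"y": 0,"z": -0.1,"fingers": 5}
    - {"ax": 0,"ay": 0,"az": 0,"x": 0,"y": 0,"z": -0.1,"fingers": 5}
    - {"ax": 0,"ay": 0,"az": 0,"x": 0,"y": 0,"z": -0.1,"fingers": 5}
    - {"ax": 0,"ay": 0,"az": 0,"x": 0,"y": 0,"z": -0.1,"fingers": 5}
  force: 20

```text
time_s: 11.22
position: [0.5549, 0.0332, 0.1391]
tcp_rot: [108.8, 89.1, 7.2]
force: [-2.4, -0.5, 5.7]
width: 0.0545
```

```bash
cat > capz.py <<'E'
from h import *
st()
def cz(p):
    w=cloud(p);f=p['frame'].astype(int)
    m=(f[...,0]>f[...,2]+40)&(abs(w[...,0]-.554)<.04)&(abs(w[...,1]-.033)<.04)&(w[...,2]>.1)
    q=w[m]; return len(q),np.percentile(q[:,2],[1,5,50,95,99]).round(4)
print('now',cz(snap('side','h')))
print('start',cz(dict(np.load('pics/a_side.npz'))))
E
python3 capz.py
```

```text
t 11.22 pos [0.5549 0.0332 0.1391] yang -11.7 xax [ 0.015  0.002 -1.   ] F [-2.4 -0.5  5.7] T [-0.07  0.64 -0.01] w 0.0545 q [-0. -2. 87.  0. 95. 12.]
now (242, array([0.1312, 0.1346, 0.1574, 0.1727, 0.1737]))
start (241, array([0.1324, 0.135 , 0.1571, 0.1731, 0.1741]))
```

>>> move_arm:
  series:
    - {"ax": 0,"ay": 0.01,"az": 0.07,"x": 0,"y": 0,"z": -0.1,"fingers": 5}
    - {"ax": 0,"ay": 0,"az": 0.07,"x": 0,"y": 0,"z": -0.1,"fingers": 5}
    - {"ax": 0,"ay": 0,"az": 0.07,"x": 0,"y": 0,"z": -0.1,"fingers": 5}
    - {"ax": 0,"ay": 0,"az": 0.07,"x": 0,"y": 0,"z": -0.1,"fingers": 5}
    - {"ax": 0,"ay": 0,"az": 0.07,"x": 0,"y": 0,"z": -0.1,"fingers": 5}
    - {"ax": 0,"ay": 0,"az": 0.07,"x": 0,"y": 0,"z": -0.1,"fingers": 5}
    - {"ax": 0,"ay": 0,"az": 0.07,"x": 0,"y": 0,"z": -0.1,"fingers": 5}
    - {"ax": 0,"ay": 0,"az": 0.07,"x": 0,"y": 0,"z": -0.1,"fingers": 5}
    - {"ax": 0,"ay": 0,"az": 0.07,"x": 0,"y": 0,"z": -0.1,"fingers": 5}
    - {"ax": 0,"ay": 0,"az": 0.0,"x": 0,"y": 0,"z": -0.1,"fingers": 5}
  force: 20

```text
time_s: 12.1
position: [0.5553, 0.0343, 0.1391]
tcp_rot: [105.2, 89.2, 41.5]
force: [-1.2, -0.8, 5.7]
width: 0.0544
```

```bash
python3 capz.py
```

```text
t 12.1 pos [0.5553 0.0343 0.1391] yang 26.2 xax [ 0.01   0.009 -1.   ] F [-1.2 -0.8  5.7] T [-0.18  0.46  0.07] w 0.0544 q [ -0.  -2.  86.   1.  95. -26.]
now (171, array([0.1313, 0.1338, 0.1571, 0.1723, 0.1741]))
start (241, array([0.1324, 0.135 , 0.1571, 0.1731, 0.1741]))
```

>>> move_arm:
  series:
    - {"ax": -0.008,"ay": 0.008,"az": 0.06,"x": 0,"y": -0.05,"z": -0.1,"fingers": 5}
    - {"ax": 0,"ay": 0,"az": 0.06,"x": 0,"y": 0,"z": -0.1,"fingers": 5}
    - {"ax": 0,"ay": 0,"az": 0.06,"x": 0,"y": 0,"z": -0.1,"fingers": 5}
    - {"ax": 0,"ay": 0,"az": 0.06,"x": 0,"y": 0,"z": -0.1,"fingers": 5}
    - {"ax": 0,"ay": 0,"az": 0.06,"x": 0,"y": 0,"z": -0.1,"fingers": 5}
    - {"ax": 0,"ay": 0,"az": 0.06,"x": 0,"y": 0,"z": -0.1,"fingers": 5}
    - {"ax": 0,"ay": 0,"az": 0.06,"x": 0,"y": 0,"z": -0.1,"fingers": 5}
    - {"ax": 0,"ay": 0,"az": 0.06,"x": 0,"y": 0,"z": -0.1,"fingers": 5}
    - {"ax": 0,"ay": 0,"az": 0.06,"x": 0,"y": 0,"z": -0.1,"fingers": 5}
    - {"ax": 0,"ay": 0,"az": 0.0,"x": 0,"y": 0,"z": -0.1,"fingers": 5}
  force: 20

```text
time_s: 12.98
position: [0.5556, 0.0345, 0.1357]
tcp_rot: [68.7, 89.6, 37.2]
force: [-0.3, -0.3, 3.1]
width: 0.0544
```

```bash
python3 capz.py
```

```text
t 12.98 pos [0.5556 0.0345 0.1357] yang 58.5 xax [ 0.006  0.005 -1.   ] F [-0.3 -0.3  3.1] T [-0.06  0.26 -0.01] w 0.0544 q [ -0.  -2.  86.   0.  95. -59.]
now (111, array([0.1289, 0.1322, 0.1541, 0.169 , 0.1704]))
start (241, array([0.1324, 0.135 , 0.1571, 0.1731, 0.1741]))
```

>>> move_arm:
  series:
    - {"ax": -0.005,"ay": 0.005,"az": 0,"x": -0.05,"y": -0.05,"z": -0.2,"fingers": 5}
    - {"ax": 0,"ay": 0,"az": 0,"x": 0,"y": 0,"z": -0.2,"fingers": 5}
    - {"ax": 0,"ay": 0,"az": 0,"x": 0,"y": 0,"z": -0.2,"fingers": 5}
    - {"ax": 0,"ay": 0,"az": 0,"x": 0,"y": 0,"z": -0.2,"fingers": 5}
    - {"ax": 0,"ay": 0,"az": 0,"x": 0,"y": 0,"z": -0.2,"fingers": 5}
    - {"ax": 0,"ay": 0,"az": 0,"x": 0,"y": 0,"z": -0.2,"fingers": 5}
    - {"ax": 0,"ay": 0,"az": 0,"x": 0,"y": 0,"z": -0.2,"fingers": 5}
    - {"ax": 0,"ay": 0,"az": 0,"x": 0,"y": 0,"z": -0.2,"fingers": 5}
    - {"ax": 0,"ay": 0,"az": 0,"x": 0,"y": 0,"z": -0.2,"fingers": 5}
    - {"ax": 0,"ay": 0,"az": 0,"x": 0,"y": 0,"z": -0.2,"fingers": 5}
  force: 35

```text
time_s: 13.87
position: [0.5558, 0.0341, 0.1316]
tcp_rot: [26.6, 89.2, -5.7]
force: [-4.1, -0.3, 10.2]
width: 0.0538
```

```bash
python3 capz.py
```

```text
t 13.87 pos [0.5558 0.0341 0.1316] yang 57.7 xax [ 0.013 -0.001 -1.   ] F [-4.1 -0.3 10.2] T [0.06 0.96 0.12] w 0.0538 q [  0.  -2.  87.  -0.  94. -58.]
now (113, array([0.1248, 0.1286, 0.1522, 0.1655, 0.1665]))
start (241, array([0.1324, 0.135 , 0.1571, 0.1731, 0.1741]))
```

>>> move_arm:
  series:
    - {"ax": 0,"ay": 0.01,"az": 0,"x": -0.05,"y": 0,"z": -0.3,"fingers": 5}
    - {"ax": 0,"ay": 0,"az": 0,"x": 0,"y": 0,"z": -0.3,"fingers": 5}
    - {"ax": 0,"ay": 0,"az": 0,"x": 0,"y": 0,"z": -0.3,"fingers": 5}
    - {"ax": 0,"ay": 0,"az": 0,"x": 0,"y": 0,"z": -0.3,"fingers": 5}
    - {"ax": 0,"ay": 0,"az": 0,"x": 0,"y": 0,"z": -0.3,"fingers": 5}
    - {"ax": 0,"ay": 0,"az": 0,"x": 0,"y": 0,"z": -0.3,"fingers": 5}
    - {"ax": 0,"ay": 0,"az": 0,"x": 0,"y": 0,"z": -0.3,"fingers": 5}
    - {"ax": 0,"ay": 0,"az": 0,"x": 0,"y": 0,"z": -0.3,"fingers": 5}
    - {"ax": 0,"ay": 0,"az": 0,"x": 0,"y": 0,"z": -0.3,"fingers": 5}
    - {"ax": 0,"ay": 0,"az": 0,"x": 0,"y": 0,"z": -0.3,"fingers": 5}
  force: 35

```text
time_s: 14.75
position: [0.5562, 0.0339, 0.1314]
tcp_rot: [25.7, 88.6, -7.2]
force: [-5.8, -0.4, 14.2]
width: 0.0542
```

```bash
python3 capz.py; python3 t.py; python3 -c "
from h import *
st(); snap('top','z')"
```

```text
t 14.75 pos [0.5562 0.0339 0.1314] yang 57.2 xax [ 0.025 -0.003 -1.   ] F [-5.8 -0.4 14.2] T [-0.08  1.38  0.1 ] w 0.0542 q [  0.  -3.  88.  -0.  93. -57.]
now (109, array([0.1246, 0.128 , 0.1506, 0.165 , 0.1658]))
start (241, array([0.1324, 0.135 , 0.1571, 0.1731, 0.1741]))
t 14.8 pos [0.5562 0.0339 0.1314] yang 57.2 xax [ 0.025 -0.003 -1.   ] F [-5.4 -0.4 14.4] T [-0.09  1.37  0.09] w 0.054 q [  0.  -3.  88.  -0.  93. -57.]
((0.5531442761421204, 0.029268257319927216), (0.2055557519197464, 0.1295897215604782), 78.48335266113281) [[ 0.46913406 -0.0585039 ]
 [ 0.59611475 -0.08437683]
 [ 0.63715446  0.11704042]
 [ 0.5101738   0.14291334]]
t 14.85 pos [0.5562 0.0339 0.1314] yang 57.2 xax [ 0.025 -0.003 -1.   ] F [-6.6 -0.7 15.5] T [-0.05  1.4   0.11] w 0.054 q [  0.  -3.  88.  -0.  93. -57.]
```

View pics/f_side.png

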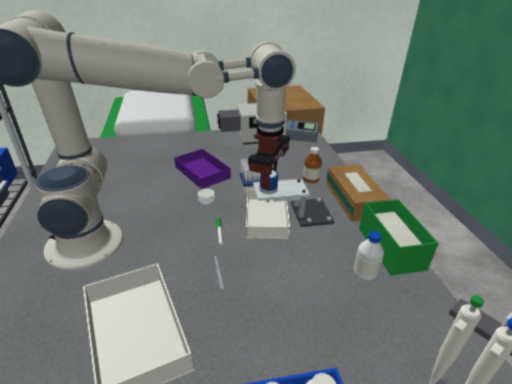

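```bash
python3 -c "
from h import *
bot.job_done(); st()"
```

```text
the job is handed in; nothing more can be done
the job is handed in; nothing more can be done
```

I slid the small white tray under the drain and turned the blue cap until it dropped over the pins. I then pushed it down onto the flange and handed the job in while still pressing it there, at about 15 s of the 61 s allowed.

**Tray:** the last picture puts its middle at (0.553, 0.029) m. My estimate of the drain axis is (0.554, 0.033) m, so it is about 4 mm off, against a limit of 30 mm. It was pushed along the bench and not lifted.

**Cap:**
- **Turn and drop:** it dropped about 3.4 mm after roughly 70° of turning.
- **Home position:** by the camera it then stood about 8 mm below its start, and the arm had gone down 7.7 mm. Raising the push from 10 to 14 N moved the arm only 0.2 mm further, so it is against the hard stop.
- **Hold:** at hand-in the push was about 15 N with the grip set to 35 N. The tool leaned 0.025 rad from vertical, and its tip read about 2 mm off my axis estimate; I did not measure the cap's own tilt or centring separately.

**Other things:** in the final side picture the bystanders looked unmoved, but I did not measure their positions again.

No check failed. My early tray estimates disagreed by up to 25 mm because the fingers were counted as part of the tray; selecting only the white pixels fixed that. The state readout after hand-in was refused, so these figures are from just before it.

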